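# Hold the scrap bin open, then let its lid down softly

## Robot

A 6-joint arm with a two-finger parallel gripper is mounted at the origin on the work surface. World frame = base frame: x ahead of the robot, y to its left, z up, the work surface at z = 0. Lengths are in m, angles in rad, forces in N, time in s.
With the tool pointing down it reaches from about 0.4 to 0.825 m from the base axis. Payload 7 kg.
Tool frame: the origin (TCP) lies on the centre line of the jaws, within the pads' length; the fingertips stand 22 mm ahead of it and the grasp point (between the pads) lies 3 mm ahead of it; z points along the fingers, y is the line along which they close (so a half turn about z gives the same grasp; the last joint's range is limited). The gripper opens to 88 mm and grips with 3 to 60 N. Pads are 19 mm wide; open, the fingers measure 130 mm over their backs; the gripper's body (78 mm by 193 mm) begins 47 mm behind the grasp point.
Start: joints at [-1.037, 0.359, 0.012, 0, -1.224, -0.288], TCP at [0.164, -0.655, 0.249] pointing down, gripper open.
Joint ranges: [-3.07, 3.07], [-1.43, 2.12], [-1.02, 1.25], [-3.03, 1.67], [-3.05, -0], [-3.03, 3.03]. Speed limits (rad/s): [2.39, 2.39, 3.01, 3.14, 3.14, 3.14].

## Interface

Orientations are given as [roll, pitch, yaw] about the fixed x, y, z axes, in that order (R = Rz(yaw) Ry(pitch) Rx(roll)).
In Python, from station import monitor, viewer, order gives the robot as it stands. The module is installed in compiled form; this text tells all that it offers.
- The arm moves only by the tool servo_tool, never from a script. Its argument "targets" is a list of rows, each an object with "angular": the turn, a rotation vector about the tool's x, y, z in degrees, a list of three; "xyz": the shift along the tool's x, y, z in cm, a list of three; "claw": the finger opening in cm, from 0 to 8.76. A call has 1 to 20 rows; each row shifts and turns the commanded pose from where the row before left it, along the tool's axes as they then stand; what a row does not reach is not made up. A row lasts 1/10 s, in which the tool goes at most 50 mm and 8.59 degrees, less where a joint would pass 70% of its speed; a pose out of reach is approached as far as the arm can. A call is refused whole if a number of a shift passes 5 or a number of a turn 8.59, either way. A call with a gripper value outside its range is refused whole. The fingers move at their own pace and stop on an object; "force" is the grip in N (left out, the last holds). Time passes only in rows, so rows that do not move let the fingers close. It gives the time, the measured TCP pose, the force, the opening and the grip force at its end, in the units of the state.
- monitor.get_state(): the state, without advancing time (a new reading comes with each control period).
- viewer.grab_frame(name): name is "scene" or "top" or "wrist"; returns a dict with "color" (420x560x3 uint8, blue, green, red), "fovy" (degrees; the focal length in pixels is half the picture's height over the tangent of half this angle, whatever the lens; pixels are square), "cx", "cy" (the principal point, pixels), "R" (3x3) and "t" (3): a world point X has camera coordinates R X + t. Camera axes: x right, y down, z forward; pixel columns grow to the right and rows downward; lengths in m; the calibration is good to about 2 mm. A picture is of the moment at which its call begins. There is no depth.
- order.job_done(): hands the job in; it is judged then, once.
The state is a dict: "t": time; "q": joint angles; "qd": joint speeds; "joint_efforts": joint torques, N m; "eef_pos": TCP position; "ee_rot": TCP orientation; "force": force on the tool from outside, world axes, zero at the start; "moment": the same for the moment, N m; "width": finger opening in m; "gripper_force": force on a finger pad.
Only numpy, scipy, OpenCV 4.12 (cv2) and the standard library are available. Lean on these libraries where they do the work, as an engineer would, in place of code of your own. Each camera call takes 0.05 s, during which the arm holds its last target. There are 200 camera calls.

## Task

Press the pedal of the green-lidded scrap bin down with your fingertips until its lid stands fully open, and keep it open for about three seconds so that the peelings can be tipped in. Then ease the pedal back up under your fingers so that the lid comes down slowly and shuts without slamming, and take the hand away. Work the lid by the pedal alone: do not touch the lids, leave the grey-lidded bin shut, and do not shift or pick up anything else on the table.

Things in the scene. Friction and masses are not known exactly. Their poses are not given: they have to be found in the camera images.
- green_bin: round pedal bin with a GREEN lid, cream body, black foot ring: the scrap bin to be opened. Stands fixed. 178 mm across the foot, 274 mm high shut. Origin: centre of its underside, on the table. Its -x side is the front with the pedal, facing the robot's side of the table within 0.4 rad; at the back (+x) the push rod and the lid hinge (105 mm behind the centre, 250 mm up).
- green_pad (a point): middle of the top face of the green-lidded bin's black pedal plate (42 mm front to back, 50 mm wide, 8 mm thick; moves with it): 133 mm in front of the bin's centre, 44 mm clear of the foot ring, 44 mm above the table at rest, 17 mm when fully down. The bin's wall rises close behind it: lean the hand back from the bin 25 to 40 degrees.
- green_pedal (a joint): pedal of the green-lidded bin, rad: 0 up (at rest), 0.2 fully down (hard stop). It rocks about an axle under the bin's centre; the middle of the plate goes down 27 mm in all and shifts only 2 mm, away from the bin. Takes about 8 to 15 N at first, less as the lid rises; it comes back up with the lid's weight.
- green_lid (a joint): lid angle of the green-lidded bin, rad: 0 shut, 1.3 fully open (hard stop). Tied to the pedal both ways by the push rod: lid angle = 6.5 x pedal angle (1 mm of plate travel is about 0.05 rad of lid). It has no damper: let go, it falls and slams.
- green_lid_mid (a point): the green domed lid itself, 176 mm across, 26 mm high. This point: top of the dome at its centre, 105 mm from the hinge axis.
- grey_bin: round pedal bin with a GREY lid, cream body, black foot ring: the rubbish bin beside it, to be left alone. Stands fixed. 178 mm across the foot, 274 mm high shut. Origin: centre of its underside, on the table. Its -x side is the front with the pedal, facing the robot's side of the table within 0.4 rad; at the back (+x) the push rod and the lid hinge (105 mm behind the centre, 250 mm up).
- grey_pad (a point): middle of the top face of the grey-lidded bin's black pedal plate (42 mm front to back, 50 mm wide, 8 mm thick; moves with it): 133 mm in front of the bin's centre, 44 mm clear of the foot ring, 44 mm above the table at rest, 17 mm when fully down. The bin's wall rises close behind it: lean the hand back from the bin 25 to 40 degrees.
- grey_pedal (a joint): pedal of the grey-lidded bin, rad: 0 up (at rest), 0.2 fully down (hard stop). It rocks about an axle under the bin's centre; the middle of the plate goes down 27 mm in all and shifts only 2 mm, away from the bin. Takes about 8 to 15 N at first, less as the lid rises; it comes back up with the lid's weight.
- grey_lid (a joint): lid angle of the grey-lidded bin, rad: 0 shut, 1.3 fully open (hard stop). Tied to the pedal both ways by the push rod: lid angle = 6.5 x pedal angle (1 mm of plate travel is about 0.05 rad of lid). It has no damper: let go, it falls and slams.
- grey_lid_mid (a point): the grey domed lid itself, 176 mm across, 26 mm high. This point: top of the dome at its centre, 105 mm from the hinge axis.
- jar: upright glass jar of amber preserve with a yellow cap, 72 mm across, 115 mm high, stands between the two bins. Loose, to be left where it stands. Origin: centre of its underside.
- sauce: upright red sauce jar with a white cap, 72 mm across, 115 mm high, left side of the table. Loose, to be left where it stands. Origin: centre of its underside.
- towel: upright white kitchen-paper roll, 110 mm across, 220 mm high, left of the bins. Loose, to be left where it stands. Origin: centre of its underside.
- loaf: brown loaf lying flat, 200 x 108 x 88 mm, long along its x, right side. Loose, to be left where it stands. Origin: centre of its underside.
- tape: roll of brown tape lying flat, 100 mm across, 24 mm high, between the robot and the bins. Loose, to be left where it stands. Origin: centre of its underside.
- mug: upright blue mug, 82 mm across, 95 mm high, handle on its +y side, right side. Loose, to be left where it stands. Origin: centre of its underside.
There are look-alikes about, which are no part of the job. Of the things that look like the jar, the largest one is meant. Of the things shaped like the tape, the brown one is meant.

How it is judged:
On the way, in this order (a step that is already met when the one before it is completed fails the run):
1. the green lid stands fully open (above 1.2 rad) and is kept there for at least 2 s (value of joint green_lid above 1.2 rad), for 2 s.
2. the green lid is shut again (below 0.03 rad) (value of joint green_lid below 0.03 rad), for 0.2 s.
At the end, for the whole second after the job is handed in: Both lids are shut (below 0.03 rad), the green pedal is back up (below 0.01 rad), and the jar, sauce, towel roll, loaf, tape and mug stand within 15 mm of where they were, tilted less than 0.15 rad (value of joint each of green_lid, grey_lid below 0.03 rad and value of joint green_pedal below 0.01 rad and distance of each of jar, sauce, towel, loaf, tape, mug from where it was at the start of the episode below 0.015 m and angle between each of jar, sauce, towel, loaf, tape, mug's own z axis and vertical below 0.15 rad); the robot touches nothing.
It fails at once if the green lid falls faster than 2 rad/s: it is dropped or slams (velocity of joint green_lid below -2 rad/s).
It fails at once if the robot touches a lid instead of working the pedal (over 1 N) (contact force between any of the fingers, the arm and green_lid above 1 N or contact force between any of the fingers, the arm and grey_lid above 1 N).
It fails at once if the pedal is worked with the arm or the hand's body instead of the fingers (over 2 N) (contact force between the arm and green_pedal above 2 N).
It fails at once if the grey-lidded bin is opened (lid above 0.1 rad) (value of joint grey_lid above 0.1 rad).
It fails at once if a bystander is shifted by over 15 mm, lifted or tipped (not (distance of each of jar, sauce, towel, loaf, tape, mug from where it was at the start of the episode below 0.015 m and angle between each of jar, sauce, towel, loaf, tape, mug's own z axis and vertical below 0.15 rad)).
It also fails if it takes over 51 s, if anything falls off the work surface, if the arm or the gripper's body presses on something with over 40 N, if the wrist force passes 120 N, or if a joint passes its speed limit or range.

## Working session

There is one attempt and no reset: what is moved stays moved. The work goes in short steps, Python scripts to look and compute and a tool call to move; the robot and the scene stay as the last step left them, time stands still between calls to the robot, and variables do not carry over. Pictures are saved under pics/ and viewed, at most 10 in all, crops included, and the job is handed in when it is done.

Besides the shell and the picture viewer there is one more tool, called after "Emit:" as name(argument=value, ...), one argument or row to a line, values as JSON. servo_tool: Moves the arm, as the interface text tells. Its arguments: {"type":"object","properties":{"targets":{"type":"array"},"force":{"type":"number"}},"required":["targets"]}

```bash
mkdir -p pics; cat > h.py <<'E'
import numpy as np, cv2
from station import monitor, viewer, order
def ray(f,u,v):
    F=f["color"].shape[0]/2/np.tan(np.radians(f["fovy"])/2)
    R=np.array(f["R"]);t=np.array(f["t"])
    return -R.T@t, R.T@np.array([(u-f["cx"])/F,(v-f["cy"])/F,1])
def onz(f,u,v,z):
    c,d=ray(f,u,v); return c+d*(z-c[2])/d[2]
def proj(f,X):
    F=f["color"].shape[0]/2/np.tan(np.radians(f["fovy"])/2)
    p=np.array(f["R"])@np.array(X)+np.array(f["t"]); return f["cx"]+F*p[0]/p[2], f["cy"]+F*p[1]/p[2]
E
python3 - <<'E'
from h import *
import pickle
fs={n:viewer.grab_frame(n) for n in("scene","top")}
pickle.dump(fs,open("fs.pkl","wb"))
for n,f in fs.items(): cv2.imwrite(f"pics/{n}0.png",f["color"]); print(n,f["fovy"],-np.array(f["R"]).T@np.array(f["t"]))
print(monitor.get_state())
E
```

```text
scene 54.77324419199578 [ 0.86631704 -0.3038347   1.4902283 ]
top 50.62508303445621 [ 0.41750187 -0.01160164  1.37799087]
{'t': 0.1, 'q': array([-1.03691221e+00,  3.59317335e-01,  1.11211479e-02, -2.94357197e-04,
       -1.22409820e+00, -2.88097502e-01]), 'qd': array([ 2.12712928e-05, -2.90809623e-04,  1.25427717e-03,  1.71616022e-03,
        5.82467556e-04,  2.52663606e-04]), 'joint_efforts': array([-2.99150124e-04, -5.84162056e+01,  2.93752652e+01,  7.01555863e+00,
        1.01519926e-02, -9.09476194e-05]), 'eef_pos': array([ 0.16410532, -0.65431704,  0.2477048 ]), 'ee_rot': array([ 3.14007770e+00, -1.60356767e-04, -2.89590614e+00]), 'force': array([ 0.47423993, -0.22044909, -0.04469016]), 'moment': array([-0.00679193, -0.00671152,  0.08397447]), 'gripper_force': 0.0, 'width': 0.0876306081637589}
```

View pics/scene0.png

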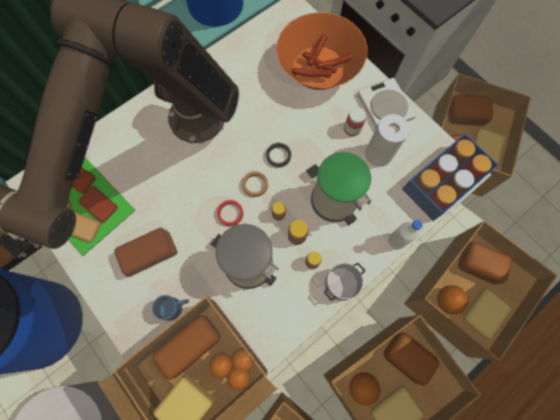

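View pics/top0.png

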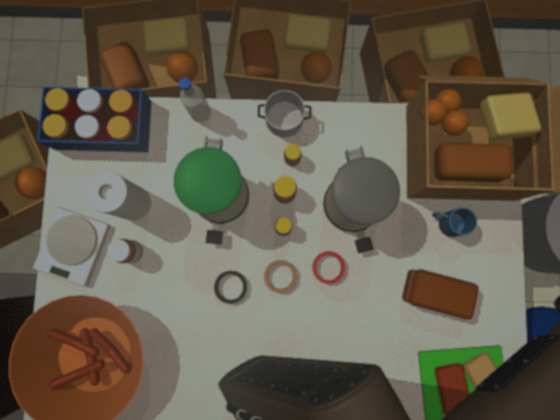

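The top view shows the green bin's black pedal at about (214,237), with its lid centred near (207,182) and its rear hinge/rod at (213,145). The grey bin's pedal is at (364,244), and the black tape-like ring at (230,287). In the scene view the green pedal is at (312,171).

```bash
python3 - <<'E'
from h import *
import pickle
fs=pickle.load(open("fs.pkl","rb"))
def dark(f,u0,v0,r,th=60):
    c=f["color"].max(2)[v0-r:v0+r,u0-r:u0+r]; m=(c<th).astype(np.uint8)
    n,l,s,ce=cv2.connectedComponentsWithStats(m); k=1+np.argmax(s[1:,4]); return ce[k]+[u0-r,v0-r],s[k],cv2.minAreaRect(np.argwhere(l==k)[:,::-1].astype(np.float32))
for n,u,v in(("top",214,237),("scene",312,171),("top",364,244),("scene",214,241)):
    p,s,r=dark(fs[n],u,v,16); print(n,p,s,r,onz(fs[n],*p,.042))
for n in fs:
    f=fs[n]; h=cv2.cvtColor(f["color"],cv2.COLOR_BGR2HSV)
    m=cv2.inRange(h,(45,120,40),(80,255,255)); 
    if n=="top": m[300:]=0
    else: m[:, :250]=0
    k,l,s,ce=cv2.connectedComponentsWithStats(m); i=1+np.argmax(s[1:,4]); print(n,s[i],ce[i],onz(f,*ce[i],.262))
# towel cap top, tape, sauce rough positions
f=fs["top"]
for nm,u,v,z in(("tape",281,277,.012),("black",230,287,.01),("towel",107,194,.22),("sauce",121,251,.115),("smalljar",284,226,.08),("rearG",213,145,.25),("jar",285,189,.115)): print(nm,onz(f,u,v,z))
E
```

```text
top [214.10759494 236.55063291] [  9  10  15  13 158] ((16.067567825317383, 15.594594955444336), (13.809514999389648, 11.343530654907227), 9.462321281433105) [0.49962793 0.20027633 0.042     ]Traceback (most recent call last):
  File "<stdin>", line 8, in <module>
  File "<stdin>", line 6, in dark
    return _wrapfunc(a, 'argmax', axis=axis, out=out, **kwds)
    return bound(*args, **kwds)
ValueError: attempt to get argmax of an empty sequence
```

```bash
python3 - <<'E'
from h import *
import pickle
fs=pickle.load(open("fs.pkl","rb"))
def dark(f,u0,v0,r,q=60):
    c=f["color"].max(2)[v0-r:v0+r,u0-r:u0+r]; m=(c<q).astype(np.uint8)
    n,l,s,ce=cv2.connectedComponentsWithStats(m); 
    if n<2: return None
    k=1+np.argmax(s[1:,4]); return ce[k]+[u0-r,v0-r],s[k]
for n,u,v in(("top",214,237),("scene",312,171),("top",364,244)):
  for q in(60,75,90,105):
    d=dark(fs[n],u,v,13,q)
    if d: print(n,q,d,onz(fs[n],*d[0],.042))
for n in fs:
    f=fs[n]; h=cv2.cvtColor(f["color"],cv2.COLOR_BGR2HSV)
    m=cv2.inRange(h,(45,120,40),(80,255,255)); 
    if n=="top": m[300:]=0
    else: m[:, :250]=0
    k,l,s,ce=cv2.connectedComponentsWithStats(m); i=1+np.argmax(s[1:,4]); print(n,s[i],ce[i],onz(f,*ce[i],.262))
f=fs["top"]
for nm,u,v,z in(("tape",281,277,.012),("black",230,287,.01),("towel",107,194,.22),("sauce",121,251,.115),("smalljar",284,226,.08),("rearG",213,145,.25),("jar",285,189,.115)): print(nm,onz(f,u,v,z))
E
```

```text
top 60 (array([214.10759494, 236.55063291]), array([  6,   7,  15,  13, 158], dtype=int32)) [0.49962793 0.20027633 0.042     ]
top 75 (array([214.25263158, 236.65789474]), array([  5,   6,  17,  14, 190], dtype=int32)) [0.4993173  0.19982409 0.042     ]
top 90 (array([214.2293578 , 236.58715596]), array([  5,   6,  17,  15, 218], dtype=int32)) [0.49952832 0.19990427 0.042     ]
top 105 (array([214.70916335, 236.5498008 ]), array([  5,   5,  18,  17, 251], dtype=int32)) [0.49968165 0.19846395 0.042     ]
scene 75 (array([312.66233766, 171.06493506]), array([ 8,  8, 11, 11, 77], dtype=int32)) [0.50175388 0.1953368  0.042     ]
scene 90 (array([312.98947368, 171.08421053]), array([ 8,  7, 12, 13, 95], dtype=int32)) [0.50261983 0.19625407 0.042     ]
scene 105 (array([312.99099099, 171.11711712]), array([  8,   7,  12,  13, 111], dtype=int32)) [0.5027262  0.19616798 0.042     ]
top 60 (array([363.88826816, 244.37988827]), array([  5,   7,  17,  14, 179], dtype=int32)) [ 0.48884187 -0.25055799  0.042     ]
top 75 (array([363.98086124, 244.0861244 ]), array([  5,   6,  17,  15, 209], dtype=int32)) [ 0.48973045 -0.25083048  0.042     ]
top 90 (array([362.98263889, 242.30208333]), array([  0,   0,  23,  22, 288], dtype=int32)) [ 0.49499733 -0.24780406  0.042     ]
top 105 (array([363.08630952, 241.88095238]), array([  0,   0,  24,  22, 336], dtype=int32)) [ 0.49627019 -0.24810738  0.042     ]
scene [ 320  154   50   47 1814] [344.50330761 176.8401323 ] [0.6385619  0.18582272 0.262     ]
top [ 175  148   65   65 3261] [207.05213125 180.23919043] [0.62948435 0.19022714 0.262     ]
tape [ 0.38414013 -0.00445915  0.012     ]
black [0.34957088 0.14975089 0.01      ]
towel [0.59316535 0.46067823 0.22      ]
sauce [0.4466687  0.45112295 0.115     ]
smalljar [ 0.53402399 -0.00935508  0.08      ]
rearG [0.72556094 0.18146831 0.25      ]
jar [ 0.63799501 -0.00930823  0.115     ]
```

Emit:
servo_tool(
  targets=[
    {"angular": [0,0,0],"xyz": [0,0,-3],"claw": 0},
    {"angular": [0,0,0],"xyz": [0,0,-3],"claw": 0},
    {"angular": [0,0,0],"xyz": [0,0,-3],"claw": 0},
    {"angular": [0,0,0],"xyz": [0,0,-3],"claw": 0},
    {"angular": [0,0,0],"xyz": [-3.2,2.3,0],"claw": 0},
    {"angular": [0,0,0],"xyz": [-3.2,2.3,0],"claw": 0},
    {"angular": [0,0,0],"xyz": [-3.2,2.3,0],"claw": 0},
    {"angular": [0,0,0],"xyz": [-3.2,2.3,0],"claw": 0},
    {"angular": [0,0,0],"xyz": [-3.2,2.3,0],"claw": 0},
    {"angular": [0,0,0],"xyz": [-3.2,2.3,0],"claw": 0},
    {"angular": [0,0,0],"xyz": [-3.2,2.3,0],"claw": 0},
    {"angular": [0,0,0],"xyz": [-3.2,2.3,0],"claw": 0},
    {"angular": [0,0,0],"xyz": [-3.2,2.3,0],"claw": 0},
    {"angular": [0,0,0],"xyz": [-3.2,2.3,0],"claw": 0},
    {"angular": [0,0,0],"xyz": [0,0,0],"claw": 0},
  ],
  force=20,
)

```text
t: 1.6
eef_pos: [0.4208, -0.3508, 0.3681]
ee_rot: [3.141, 0.0, -2.892]
force: [-0.7, -0.9, 0.6]
width: 0.0003
gripper_force: 0.0
```

Emit:
servo_tool(
  targets=[
    {"angular": [0,0,6.2],"xyz": [0,0,0],"claw": 0},
    {"angular": [0,0,6.2],"xyz": [0,0,0],"claw": 0},
    {"angular": [0,0,6.2],"xyz": [0,0,0],"claw": 0},
    {"angular": [0,0,0],"xyz": [0.4,3.65,0],"claw": 0},
    {"angular": [0,0,0],"xyz": [0.4,3.65,0],"claw": 0},
    {"angular": [0,0,0],"xyz": [0.4,3.65,0],"claw": 0},
    {"angular": [0,0,0],"xyz": [0.4,3.65,0],"claw": 0},
    {"angular": [0,0,0],"xyz": [0.4,3.65,0],"claw": 0},
    {"angular": [0,0,0],"xyz": [0.4,3.65,0],"claw": 0},
    {"angular": [0,0,0],"xyz": [0.4,3.65,0],"claw": 0},
    {"angular": [0,0,0],"xyz": [0.4,3.65,0],"claw": 0},
    {"angular": [0,0,0],"xyz": [0.4,3.65,0],"claw": 0},
    {"angular": [0,0,0],"xyz": [0.4,3.65,0],"claw": 0},
    {"angular": [0,0,0],"xyz": [0.4,3.65,0],"claw": 0},
    {"angular": [0,0,0],"xyz": [0.4,3.65,0],"claw": 0},
    {"angular": [0,0,0],"xyz": [0.4,3.65,0],"claw": 0},
    {"angular": [0,0,0],"xyz": [0.4,3.65,0],"claw": 0},
    {"angular": [0,0,0],"xyz": [0.4,3.65,0],"claw": 0},
    {"angular": [0,0,0],"xyz": [0,0,0],"claw": 0},
  ],
)

```text
t: 3.5
eef_pos: [0.4018, 0.1996, 0.3677]
ee_rot: [-3.141, -0.001, 3.065]
force: [-0.6, -1.0, -0.7]
width: 0.0004
gripper_force: 0.0
```

Emit:
servo_tool(
  targets=[
    {"angular": [0,-8,0],"xyz": [0,0,0],"claw": 0},
    {"angular": [0,-8,0],"xyz": [0,0,0],"claw": 0},
    {"angular": [0,-8,0],"xyz": [0,0,0],"claw": 0},
    {"angular": [0,-8,0],"xyz": [0,0,0],"claw": 0},
    {"angular": [0,0,0],"xyz": [0.7,0,2.8],"claw": 0},
    {"angular": [0,0,0],"xyz": [0.7,0,2.8],"claw": 0},
    {"angular": [0,0,0],"xyz": [0.7,0,2.8],"claw": 0},
    {"angular": [0,0,0],"xyz": [0.7,0,2.8],"claw": 0},
    {"angular": [0,0,0],"xyz": [0.7,0,2.8],"claw": 0},
    {"angular": [0,0,0],"xyz": [0.7,0,2.8],"claw": 0},
    {"angular": [0,0,0],"xyz": [0.7,0,2.8],"claw": 0},
    {"angular": [0,0,0],"xyz": [0.7,0,2.8],"claw": 0},
    {"angular": [0,0,0],"xyz": [0,0,0],"claw": 0},
  ],
)

```text
t: 4.8
eef_pos: [0.5094, 0.1542, 0.1862]
ee_rot: [3.137, 0.438, 3.132]
force: [-0.1, -1.4, 0.6]
width: 0.0005
gripper_force: 0.0
```

```bash
python3 - <<'E'
from h import *
from scipy.spatial.transform import Rotation as Ro
s=monitor.get_state(); print(s["eef_pos"],s["ee_rot"],s["q"],s["force"])
R=Ro.from_euler("xyz",s["ee_rot"]).as_matrix(); print(R)
print("corner",s["eef_pos"]+R@[.0095,0,.022])
ims=[]
for n in("scene","wrist"):
    f=viewer.grab_frame(n); c=f["color"]
    if n=="scene":
        u,v=map(int,proj(f,[.5,.2,.05])); c=cv2.resize(c[v-50:v+50,u-65:u+65],(546,420),interpolation=cv2.INTER_CUBIC)[:, :400]; print("crop origin",u-65,v-50)
    else: print("pad proj wrist",proj(f,[.501,.198,.044])); c=cv2.resize(c,(400,300)); c=cv2.copyMakeBorder(c,0,120,0,0,0)
    ims.append(c)
cv2.imwrite("pics/hov.png",np.hstack(ims))
E
```

```text
[0.50941596 0.15417998 0.18616272] [3.13743486 0.43805698 3.13207346] [ 0.76152762 -0.03219148 -0.96449737  0.78458561 -0.42702601 -3.02919265] [-0.05349679 -1.3656333   0.59699593]
[[-9.05536532e-01  7.75539806e-03  4.24197409e-01]
 [ 8.62023901e-03  9.99962838e-01  1.19829784e-04]
 [-4.24180716e-01  3.76519330e-03 -9.05569734e-01]]
corner [0.51014571 0.1542645  0.16221047]
crop origin 248 119
pad proj wrist (np.float64(334.37866197491553), np.float64(111.7227523068519))
```

View pics/hov.png

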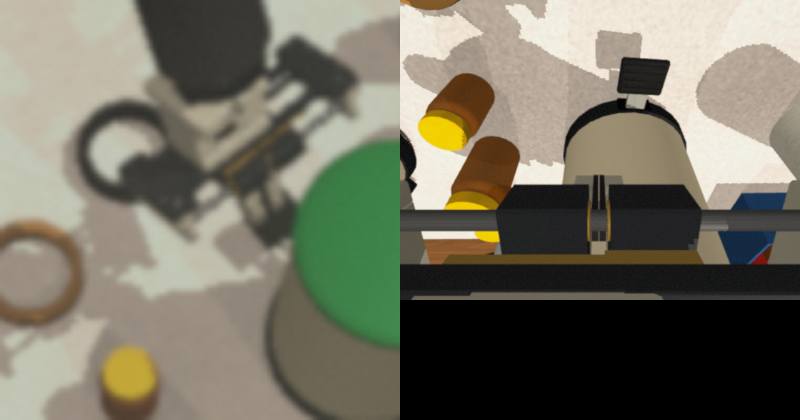

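The hand crop shows the gripper off to the +y side of its path and turned. The last joint is at its limit (q6 = -3.03), so I'll back off, straighten up and use the half-turned grasp. The wrist half shows the pedal at (640,75).

Emit:
servo_tool(
  targets=[
    {"angular": [0,0,0],"xyz": [0.75,0.7,-3.1],"claw": 0},
    {"angular": [0,0,0],"xyz": [0.75,0.7,-3.1],"claw": 0},
    {"angular": [0,0,0],"xyz": [0.75,0.7,-3.1],"claw": 0},
    {"angular": [0,0,0],"xyz": [0.75,0.7,-3.1],"claw": 0},
    {"angular": [0,0,0],"xyz": [0.75,0.7,-3.1],"claw": 0},
    {"angular": [0,0,0],"xyz": [0.75,0.7,-3.1],"claw": 0},
    {"angular": [0,6.3,0],"xyz": [0,0,0],"claw": 0},
    {"angular": [0,6.3,0],"xyz": [0,0,0],"claw": 0},
    {"angular": [0,6.3,0],"xyz": [0,0,0],"claw": 0},
    {"angular": [0,6.2,0],"xyz": [0,0,0],"claw": 0},
    {"angular": [0,0,0],"xyz": [0,0,0],"claw": 0},
  ],
)

```text
t: 6.0
eef_pos: [0.396, 0.1966, 0.3411]
ee_rot: [3.133, -0.007, 3.141]
force: [0.7, -0.2, -0.6]
width: 0.0004
gripper_force: 0.0
```

```bash
python3 - <<'E'
from h import *
s=monitor.get_state(); print(s["eef_pos"],s["ee_rot"],s["q"])
E
```

```text
[0.39603544 0.19658669 0.34109103] [ 3.13250346 -0.00740126  3.14113404] [ 0.89921522 -0.0883103  -0.30296435 -0.01172359 -1.35364106 -2.4679922 ]
```

Emit:
servo_tool(
  targets=[
    {"angular": [0,0,-8.4],"xyz": [0,0,0],"claw": 0},
    {"angular": [0,0,-8.4],"xyz": [0,0,0],"claw": 0},
    {"angular": [0,0,-8.4],"xyz": [0,0,0],"claw": 0},
    {"angular": [0,0,-8.4],"xyz": [0,0,0],"claw": 0},
    {"angular": [0,0,-8.4],"xyz": [0,0,0],"claw": 0},
    {"angular": [0,0,-8.4],"xyz": [0,0,0],"claw": 0},
    {"angular": [0,0,-8.4],"xyz": [0,0,0],"claw": 0},
    {"angular": [0,0,-8.4],"xyz": [0,0,0],"claw": 0},
    {"angular": [0,0,-8.4],"xyz": [0,0,0],"claw": 0},
    {"angular": [0,0,-8.4],"xyz": [0,0,0],"claw": 0},
    {"angular": [0,0,-8.4],"xyz": [0,0,0],"claw": 0},
    {"angular": [0,0,-8.4],"xyz": [0,0,0],"claw": 0},
    {"angular": [0,0,-8.4],"xyz": [0,0,0],"claw": 0},
    {"angular": [0,0,-8.4],"xyz": [0,0,0],"claw": 0},
    {"angular": [0,0,-8.4],"xyz": [0,0,0],"claw": 0},
    {"angular": [0,0,-8.4],"xyz": [0,0,0],"claw": 0},
    {"angular": [0,0,-8.4],"xyz": [0,0,0],"claw": 0},
    {"angular": [0,0,-8.4],"xyz": [0,0,0],"claw": 0},
    {"angular": [0,0,-8.4],"xyz": [0,0,0],"claw": 0},
    {"angular": [0,0,-8.4],"xyz": [0,0,0],"claw": 0},
  ],
)

```text
t: 8.0
eef_pos: [0.3941, 0.1955, 0.3413]
ee_rot: [-3.133, 0.004, -0.202]
force: [-0.1, -0.0, -0.1]
width: 0.0005
gripper_force: 0.0
```

Emit:
servo_tool(
  targets=[
    {"angular": [0,0,-7],"xyz": [0,0,0],"claw": 0},
    {"angular": [0,7,0],"xyz": [0,0,0],"claw": 0},
    {"angular": [0,7,0],"xyz": [0,0,0],"claw": 0},
    {"angular": [0,7,0],"xyz": [0,0,0],"claw": 0},
    {"angular": [0,7,0],"xyz": [0,0,0],"claw": 0},
    {"angular": [0,0,0],"xyz": [0,0,0],"claw": 0},
  ],
)

```text
t: 8.6
eef_pos: [0.3926, 0.193, 0.3379]
ee_rot: [-3.135, -0.488, -0.085]
force: [-0.3, -1.0, -0.5]
width: 0.0004
gripper_force: 0.0
```

```bash
cat > st.py <<'E'
from h import *
from scipy.spatial.transform import Rotation as Ro
def st(goal=None):
    s=monitor.get_state(); R=Ro.from_euler("xyz",s["ee_rot"]).as_matrix()
    print(s["t"],s["eef_pos"].round(4),s["q"].round(3),s["force"].round(1)); print(R.round(3))
    c=s["eef_pos"]+R@[-.0095,0,.022]; print("corner",c.round(4))
    if goal is not None: print("tool shift cm",(R.T@(np.array(goal)-c)*100).round(2))
E
python3 -c "
from st import *
st([.490,.199,.10])"
```

```text
8.6 [0.3926 0.193  0.3379] [ 1.303 -0.345 -0.797  0.548 -1.083 -0.069] [-0.3 -1.  -0.5]
[[ 0.88  -0.082  0.468]
 [-0.075 -0.997 -0.033]
 [ 0.469 -0.006 -0.883]]
corner [0.3946 0.193  0.314 ]
tool shift cm [-1.68 -1.25 23.34]
```

Emit:
servo_tool(
  targets=[
    {"angular": [0,0,0],"xyz": [-0.2,-0.15,2.9],"claw": 0},
    {"angular": [0,0,0],"xyz": [-0.2,-0.15,2.9],"claw": 0},
    {"angular": [0,0,0],"xyz": [-0.2,-0.15,2.9],"claw": 0},
    {"angular": [0,0,0],"xyz": [-0.2,-0.15,2.9],"claw": 0},
    {"angular": [0,0,0],"xyz": [-0.2,-0.15,2.9],"claw": 0},
    {"angular": [0,0,0],"xyz": [-0.2,-0.15,2.9],"claw": 0},
    {"angular": [0,0,0],"xyz": [-0.2,-0.15,2.9],"claw": 0},
    {"angular": [0,0,0],"xyz": [-0.2,-0.15,2.9],"claw": 0},
    {"angular": [0,0,0],"xyz": [0,0,0],"claw": 0},
  ],
)

```text
t: 9.5
eef_pos: [0.5032, 0.2113, 0.1482]
ee_rot: [3.134, -0.449, -0.091]
force: [-0.3, -1.3, 0.5]
width: 0.0003
gripper_force: 0.0
```

```bash
python3 - <<'E'
from st import *
st([.501,.199,.052])
ims=[]
f=viewer.grab_frame("wrist"); print(proj(f,[.501,.199,.044]),proj(f,[.634,.188,.274]))
a=cv2.resize(f["color"],(400,300))
f=viewer.grab_frame("top"); u,v=map(int,proj(f,[.5,.2,.05])); print(u,v)
b=cv2.resize(f["color"][v-38:v+37,u-50:u+50],(400,300),interpolation=cv2.INTER_CUBIC)
cv2.imwrite("pics/hov2.png",np.hstack([a,b]))
E
```

```text
9.5 [0.5032 0.2113 0.1482] [ 0.801  0.068 -1.014  1.07  -0.402 -0.306] [-0.3 -1.3  0.5]
[[ 0.897 -0.094  0.432]
 [-0.082 -0.996 -0.047]
 [ 0.434  0.007 -0.901]]
corner [0.5041 0.211  0.1242]
tool shift cm [-3.32  1.18  6.43]
(np.float64(293.54654516657325), np.float64(272.5583439793493)) (np.float64(362.3605528381381), np.float64(-553.5269961061919))
213 236
```

View pics/hov2.png

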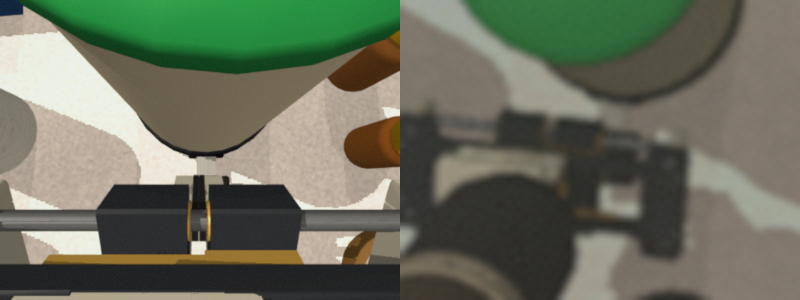

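The wrist half of this picture shows the fingers in front of the bin, over the pedal (bin neck at (205,165)). The elbow joint has hit its limit (q3 = -1.014). I'll identify the arm's geometry from the states recorded so far, to choose a lean that can be reached.

```bash
cat > kin.py <<'E'
from h import *
from scipy.optimize import least_squares
from scipy.spatial.transform import Rotation as Ro
Y=lambda a:Ro.from_euler("y",a).as_matrix(); X=lambda a:Ro.from_euler("x",a).as_matrix(); Z=lambda a:Ro.from_euler("z",a).as_matrix()
D=[([-1.037,.3593,.0111,-.0003,-1.2241,-.2881],[.1641,-.6543,.2477],[3.1401,-.0002,-2.8959]),
([.8992,-.0883,-.303,-.0117,-1.3536,-2.468],[.3960,.1966,.3411],[3.1325,-.0074,3.1411]),
([.7615,-.0322,-.9645,.7846,-.4270,-3.0292],[.5094,.1542,.1862],[3.1374,.4381,3.1321]),
([1.303,-.345,-.797,.548,-1.083,-.069],[.3926,.193,.3379],[-3.135,-.488,-.085]),
([.801,.068,-1.014,1.07,-.402,-.306],[.5032,.2113,.1482],[3.134,-.449,-.091])]
def fk(q,P,s=-1):
    a0,d,h,L2,L3,e,L6=P
    W=Y(q[1]-q[2])@X(s*q[3])@Y(-q[4])
    p=np.array([a0,-d,h])+Y(q[1])@[0,0,L2]+Y(q[1]-q[2])@[L3,0,e]+W@[L6,0,0]
    R=Z(q[0])@W@Y(np.pi/2)@Z(-(q[5]-np.pi/2))   # tool z = W x
    return Z(q[0])@p,R
def fit():
    best=None
    for s in(-1,1):
        f=lambda P:np.concatenate([fk(q,P,s)[0]-p for q,p,_ in D]+[P*1e-3*0.1])
        r=least_squares(f,[0,.19,.3,.4,.4,0,.25])
        er=[np.degrees((Ro.from_matrix(fk(q,r.x,s)[1]).inv()*Ro.from_euler("xyz",o)).magnitude()).round(1) for q,_,o in D]
        print(s,r.x.round(3),np.abs(r.fun).max().round(4),er)
        if best is None or r.cost<best[0]: best=(r.cost,s,r.x)
    return best
E
python3 -c "
from kin import *
fit()"
```

```text
-1 [ 0.185  0.178 -0.007  0.549  0.243  0.113  0.248] 0.0524 [np.float64(180.0), np.float64(180.0), np.float64(180.0), np.float64(180.0), np.float64(180.0)]
1 [ 0.294  0.193 -0.517  0.504  0.106  0.214 -0.18 ] 0.0754 [np.float64(180.0), np.float64(179.7), np.float64(99.9), np.float64(151.7), np.float64(72.3)]
```

```bash
python3 - <<'E'
s=open("kin.py").read()
s=s.replace("a0,d,h,L2,L3,e,L6=P","d,h,L2,L3,e,L6,f,g,a0=P")
s=s.replace("W@[L6,0,0]","Y(q[1]-q[2])@X(s*q[3])@[0,f,0]+W@[L6,0,g]")
s=s.replace("-(q[5]-np.pi/2)","-(q[5]+np.pi/2)").replace("[0,.19,.3,.4,.4,0,.25]","[.1,.3,.4,.4,0,.25,-.1,0,0]").replace("for s in(-1,1)","for s in(-1,)")
open("kin.py","w").write(s)
E
python3 -c "
from kin import *
c,s,P=fit()
for q,p,_ in D: print((fk(q,P)[0]-p).round(4))"
```

```text
-1 [ 0.     0.199  0.602  0.463 -0.     0.356 -0.192  0.     0.   ] 0.0001 [np.float64(0.0), np.float64(0.0), np.float64(0.0), np.float64(0.0), np.float64(0.0)]
[ 0. -0.  0.]
[-0.     -0.     -0.0001]
[-0.     -0.      0.0001]
[-0.  0.  0.]
[ 0.     -0.     -0.0001]
```

```bash
cat > ik.py <<'E'
from kin import *
P=[0,.199,.602,.463,0,.356,-.192,0,0]
P=fit()[2]
LO=np.array([-3.07,-1.43,-1.02,-3.03,-3.05,-3.03])+.02; HI=np.array([3.07,2.12,1.25,1.67,0,3.03])-.02
def Rt(th,ph,tw):  # lean th, azimuth ph, twist
    return Z(ph)@Y(-th)@X(np.pi)@Z(tw)
def ik(p,R,seeds=6,q0=None):
    rng=np.random.default_rng(0); best=None
    S=[q0] if q0 is not None else list(rng.uniform(LO,HI,(seeds,6)))
    for x in S:
        def f(q):
            pp,RR=fk(q,P); return np.r_[(pp-p)*5,(Ro.from_matrix(R.T@RR)).as_rotvec()]
        r=least_squares(f,np.clip(x,LO+1e-6,HI-1e-6),bounds=(LO,HI))
        if best is None or r.cost<best.cost: best=r
    return best
E
cat > s.py <<'E'
from ik import *
for th in(20,25,30,35):
  for ph in(-40,-20,-4,15,30,45):
    for tw in(0,np.pi):
      R=Rt(np.radians(th),np.radians(ph),tw); o=-.0095 if tw==0 else .0095
      c=[ik(np.array([.501,.199,z])-R@[o,0,.022],R,12) for z in(.044,.015)]
      if max(x.cost for x in c)<1e-6: print(th,ph,round(tw),[x.x.round(2) for x in c])
E
time python3 s.py
```

```text
-1 [ 0.     0.199  0.602  0.463 -0.     0.356 -0.192  0.     0.   ] 0.0001 [np.float64(0.0), np.float64(0.0), np.float64(0.0), np.float64(0.0), np.float64(0.0)]
20 -40 0 [array([ 0.89,  0.29, -0.87,  0.73, -0.54, -0.67]), array([ 0.84,  0.33, -0.93,  0.88, -0.46, -0.8 ])]
20 -40 3 [array([ 0.89,  0.29, -0.87,  0.73, -0.54,  2.47]), array([ 0.84,  0.33, -0.93,  0.88, -0.46,  2.34])]
20 45 0 [array([ 0.73,  0.21, -0.73, -0.07, -0.28,  1.7 ]), array([ 0.73,  0.27, -0.75, -0.1 , -0.2 ,  1.73])]
20 45 3 [array([ 0.73,  0.21, -0.73, -0.07, -0.28, -1.44]), array([ 0.73,  0.27, -0.75, -0.1 , -0.2 , -1.42])]
25 -40 0 [array([ 0.89,  0.29, -0.94,  0.94, -0.55, -0.88]), array([ 0.83,  0.33, -0.99,  1.11, -0.49, -1.01])]
25 -40 3 [array([ 0.89,  0.29, -0.94,  0.94, -0.55,  2.26]), array([ 0.83,  0.33, -0.99,  1.11, -0.49,  2.13])]
25 45 0 [array([ 0.72,  0.2 , -0.76, -0.17, -0.18,  1.8 ]), array([ 0.7 ,  0.26, -0.75, -0.26, -0.13,  1.9 ])]
25 45 3 [array([ 0.72,  0.2 , -0.76, -0.17, -0.18, -1.34]), array([ 0.7 ,  0.26, -0.75, -0.26, -0.13, -1.24])]
30 45 0 [array([ 0.67,  0.19, -0.73, -0.4 , -0.15,  2.07]), array([ 0.62,  0.25, -0.68, -0.58, -0.15,  2.28])]
30 45 3 [array([ 0.67,  0.19, -0.73, -0.4 , -0.15, -1.07]), array([ 0.62,  0.25, -0.68, -0.58, -0.15, -0.86])]
35 45 0 [array([ 0.54,  0.19, -0.64, -0.76, -0.2 ,  2.52]), array([ 0.46,  0.25, -0.6 , -0.95, -0.23,  2.77])]
35 45 3 [array([ 0.54,  0.19, -0.64, -0.76, -0.2 , -0.62]), array([ 0.46,  0.25, -0.6 , -0.95, -0.23, -0.37])]
real	0m34.594s
user	0m34.953s
sys	0m0.083s
```

```bash
cat > s.py <<'E'
from ik import *
S=[[.85,.3,-.95,.9,-.5,-.8],[.73,.21,-.73,-.07,-.28,1.7],[.54,.19,-.64,-.7,-.2,2],[.8,.2,-.9,.3,-.4,0.]]
for th in(15,18,21,24,27):
  for ph in(-50,-40,-30,-20,-10,0,10,20,30,40,50):
      R=Rt(np.radians(th),np.radians(ph),np.radians(ph+4))
      out=[]
      for z in(.044,.014):
        b=min((ik(np.array([.501,.199,z])-R@[-.0095,0,.022],R,q0=s) for s in S),key=lambda r:r.cost); out.append(b)
      if max(x.cost for x in out)<1e-6: print(th,ph,[x.x.round(2) for x in out])
E
python3 s.py
```

```text
-1 [ 0.     0.199  0.602  0.463 -0.     0.356 -0.192  0.     0.   ] 0.0001 [np.float64(0.0), np.float64(0.0), np.float64(0.0), np.float64(0.0), np.float64(0.0)]
15 -50 [array([ 0.88,  0.32, -0.72,  0.45, -0.62,  0.24]), array([ 0.87,  0.37, -0.77,  0.52, -0.54,  0.17])]
15 -40 [array([ 0.88,  0.3 , -0.78,  0.51, -0.56,  0.18]), array([ 0.86,  0.34, -0.83,  0.61, -0.47,  0.09])]
15 -30 [array([ 0.86,  0.27, -0.83,  0.57, -0.49,  0.13]), array([ 0.82,  0.32, -0.89,  0.72, -0.39,  0.  ])]
15 -20 [array([ 0.84,  0.25, -0.87,  0.63, -0.42,  0.09]), array([ 0.77,  0.3 , -0.95,  0.85, -0.31, -0.09])]
15 -10 [array([ 0.81,  0.24, -0.91,  0.67, -0.35,  0.07]), array([ 0.7 ,  0.28, -1.  ,  1.02, -0.23, -0.19])]
15 30 [array([ 0.77,  0.22, -0.8 ,  0.21, -0.3 ,  0.54]), array([ 0.75,  0.28, -0.87,  0.33, -0.18,  0.43])]
15 40 [array([ 0.74,  0.23, -0.71,  0.03, -0.36,  0.74]), array([ 0.74,  0.29, -0.75,  0.04, -0.28,  0.73])]
15 50 [array([ 0.69,  0.24, -0.64, -0.11, -0.43,  0.9 ]), array([ 0.69,  0.3 , -0.66, -0.13, -0.36,  0.93])]
18 -50 [array([ 0.9 ,  0.32, -0.76,  0.54, -0.62,  0.13]), arr
[... 772 characters left out ...]
0.66,  0.28, -0.67, -0.29, -0.27,  1.11])]
24 -50 [array([ 0.94,  0.34, -0.83,  0.72, -0.64, -0.07]), array([ 0.91,  0.38, -0.87,  0.82, -0.57, -0.16])]
24 -40 [array([ 0.9 ,  0.3 , -0.92,  0.89, -0.55, -0.21]), array([ 0.84,  0.34, -0.97,  1.06, -0.48, -0.35])]
24 50 [array([ 0.64,  0.21, -0.66, -0.32, -0.3 ,  1.15]), array([ 0.63,  0.27, -0.65, -0.4 , -0.25,  1.25])]
27 -50 [array([ 0.95,  0.35, -0.85,  0.79, -0.67, -0.16]), array([ 0.92,  0.39, -0.89,  0.9 , -0.6 , -0.25])]
27 -40 [array([ 0.9 ,  0.3 , -0.95,  1.  , -0.57, -0.32]), array([ 0.84,  0.35, -0.99,  1.18, -0.51, -0.46])]
27 50 [array([ 0.61,  0.21, -0.65, -0.44, -0.28,  1.29]), array([ 0.58,  0.27, -0.63, -0.55, -0.25,  1.43])]
```

```bash
cat > plan.py <<'E'
from ik import *
Rg=Rt(np.radians(21),np.radians(-40),np.radians(-36))
O=np.array([-.0095,-.012,.022])   # lowest corner region of the tips
def delta(pt):
    s=monitor.get_state(); R=Ro.from_euler("xyz",s["ee_rot"]).as_matrix()
    tcp=np.array(pt)-Rg@O
    print("q",s["q"].round(3),"tcp",s["eef_pos"].round(4),"tip",(s["eef_pos"]+R@O).round(4),"F",s["force"].round(1))
    print("goal tcp",tcp.round(4),"shift then in CURRENT tool axes cm",(R.T@(tcp-s["eef_pos"])*100).round(2),"rotvec deg",np.degrees(Ro.from_matrix(R.T@Rg).as_rotvec()).round(2))
    print("up axis in goal tool",Rg.T@[0,0,1])
    r=ik(tcp,Rg,q0=s["q"]); print("ik",r.cost,r.x.round(3))
    # via path
    for a in np.linspace(0,1,6):
        x=ik(s["eef_pos"]*(1-a)+tcp*a,R@Ro.from_rotvec(a*Ro.from_matrix(R.T@Rg).as_rotvec()).as_matrix(),q0=s["q"]); print(round(x.cost,8),x.x.round(2))
E
python3 -c "
from plan import *
delta([.490,.195,.12])"
```

```text
-1 [ 0.     0.199  0.602  0.463 -0.     0.356 -0.192  0.     0.   ] 0.0001 [np.float64(0.0), np.float64(0.0), np.float64(0.0), np.float64(0.0), np.float64(0.0)]
q [ 0.804  0.063 -1.015  1.066 -0.404 -0.304] tcp [0.5023 0.2108 0.1498] tip [0.5044 0.2225 0.1258] F [-0.7 -0.8 -0.3]
goal tcp [0.4919 0.1881 0.1458] shift then in CURRENT tool axes cm [-0.92  2.36  0.01] rotvec deg [-11.17  -8.61  -3.95]
up axis in goal tool [ 0.28992576  0.2106434  -0.93358043]
ik 2.877763967820652e-31 [ 0.948  0.157 -0.784  0.559 -0.739  0.115]
4.803e-05 [ 0.82  0.07 -1.    1.01 -0.42 -0.27]
0.0 [ 0.87  0.08 -0.96  0.89 -0.48 -0.18]
0.0 [ 0.91  0.1  -0.91  0.77 -0.55 -0.08]
0.0 [ 0.93  0.12 -0.87  0.68 -0.62 -0.01]
0.0 [ 0.94  0.14 -0.82  0.61 -0.68  0.06]
0.0 [ 0.95  0.16 -0.78  0.56 -0.74  0.11]
```

Emit:
servo_tool(
  targets=[
    {"angular": [-2.8,-2.15,-1.0],"xyz": [-0.25,0.6,0],"claw": 0},
    {"angular": [-2.8,-2.15,-1.0],"xyz": [-0.25,0.6,0],"claw": 0},
    {"angular": [-2.8,-2.15,-1.0],"xyz": [-0.25,0.6,0],"claw": 0},
    {"angular": [-2.8,-2.15,-1.0],"xyz": [-0.25,0.6,0],"claw": 0},
    {"angular": [0,0,0],"xyz": [0,0,0],"claw": 0},
  ],
)

```text
t: 10.1
eef_pos: [0.4902, 0.1905, 0.1489]
ee_rot: [2.921, -0.294, -0.034]
force: [0.0, 0.7, 0.0]
width: 0.0003
gripper_force: 0.0
```

```bash
python3 -c "
from plan import *
delta([.500,.195,.06])"
```

```text
-1 [ 0.     0.199  0.602  0.463 -0.     0.356 -0.192  0.     0.   ] 0.0001 [np.float64(0.0), np.float64(0.0), np.float64(0.0), np.float64(0.0), np.float64(0.0)]
q [ 0.955  0.152 -0.78   0.552 -0.748  0.12 ] tcp [0.4902 0.1905 0.1489] tip [0.4883 0.1974 0.1231] F [0.  0.7 0. ]
goal tcp [0.5019 0.1881 0.0858] shift then in CURRENT tool axes cm [-0.71 -1.2   6.27] rotvec deg [-0.15 -0.04  0.16]
up axis in goal tool [ 0.28992576  0.2106434  -0.93358043]
ik 3.5116318424646875e-29 [ 0.891  0.251 -0.872  0.719 -0.575 -0.024]
0.0 [ 0.95  0.15 -0.78  0.55 -0.75  0.12]
0.0 [ 0.94  0.17 -0.8   0.58 -0.71  0.1 ]
0.0 [ 0.93  0.19 -0.82  0.61 -0.68  0.07]
0.0 [ 0.92  0.21 -0.83  0.64 -0.64  0.04]
0.0 [ 0.91  0.23 -0.85  0.68 -0.61  0.01]
0.0 [ 0.89  0.25 -0.87  0.72 -0.58 -0.02]
```

Go 5 rows to just above the pedal, then look.

Emit:
servo_tool(
  targets=[
    {"angular": [0,0,0],"xyz": [-0.14,-0.24,1.25],"claw": 0},
    {"angular": [0,0,0],"xyz": [-0.14,-0.24,1.25],"claw": 0},
    {"angular": [0,0,0],"xyz": [-0.14,-0.24,1.25],"claw": 0},
    {"angular": [0,0,0],"xyz": [-0.14,-0.24,1.25],"claw": 0},
    {"angular": [0,0,0],"xyz": [-0.14,-0.24,1.25],"claw": 0},
    {"angular": [0,0,0],"xyz": [0,0,0],"claw": 0},
  ],
)

```text
t: 10.7
eef_pos: [0.5007, 0.1848, 0.084]
ee_rot: [2.919, -0.293, -0.035]
force: [-0.0, -0.5, -0.3]
width: 0.0004
gripper_force: 0.0
```

```bash
python3 - <<'E'
from plan import *
delta([.501,.196,.044])
f=viewer.grab_frame("wrist"); a=cv2.resize(f["color"],(400,300)); print(np.array(proj(f,[.501,.199,.044]))/1.4)
f=viewer.grab_frame("scene"); u,v=map(int,proj(f,[.5,.2,.05])); print(u,v)
b=cv2.resize(f["color"][v-38:v+37,u-50:u+50],(400,300),interpolation=cv2.INTER_CUBIC)
cv2.imwrite("pics/hov3.png",np.hstack([a,b]))
E
```

```text
-1 [ 0.     0.199  0.602  0.463 -0.     0.356 -0.192  0.     0.   ] 0.0001 [np.float64(0.0), np.float64(0.0), np.float64(0.0), np.float64(0.0), np.float64(0.0)]
q [ 0.885  0.25  -0.881  0.728 -0.568 -0.027] tcp [0.5007 0.1848 0.084 ] tip [0.4988 0.1917 0.0582] F [-0.  -0.5 -0.3]
goal tcp [0.5029 0.1891 0.0698] shift then in CURRENT tool axes cm [-0.22 -0.74  1.28] rotvec deg [0.   0.03 0.13]
up axis in goal tool [ 0.28992576  0.2106434  -0.93358043]
ik 5.268597013356817e-20 [ 0.872  0.277 -0.898  0.783 -0.533 -0.08 ]
0.0 [ 0.89  0.25 -0.88  0.73 -0.57 -0.03]
0.0 [ 0.88  0.26 -0.88  0.74 -0.56 -0.04]
0.0 [ 0.88  0.26 -0.89  0.75 -0.55 -0.05]
0.0 [ 0.88  0.27 -0.89  0.76 -0.55 -0.06]
0.0 [ 0.88  0.27 -0.89  0.77 -0.54 -0.07]
0.0 [ 0.87  0.28 -0.9   0.78 -0.53 -0.08]
[170.91970035 193.94170665]
313 169
```

View pics/hov3.png

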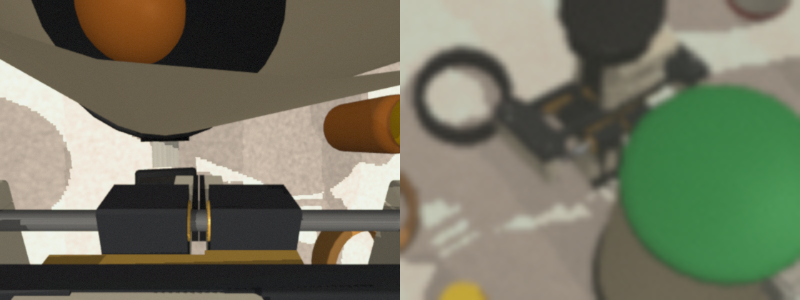

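The wrist half shows the pedal plate spanning about x 137–195 at y 170 and the fingertips at x≈198, so the tips are about 12–15 mm too far to -y. I'll correct that while lowering.

Emit:
servo_tool(
  targets=[
    {"angular": [0,0,0],"xyz": [-0.05,-0.64,0.37],"claw": 0},
    {"angular": [0,0,0],"xyz": [-0.05,-0.64,0.37],"claw": 0},
    {"angular": [0,0,0],"xyz": [0,0,0],"claw": 0},
  ],
)

```text
t: 11.1
eef_pos: [0.5042, 0.1973, 0.0744]
ee_rot: [2.919, -0.294, -0.034]
force: [0.1, 1.1, 0.8]
width: 0.0005
gripper_force: 0.0
```

Emit:
servo_tool(
  targets=[
    {"angular": [0,0,0],"xyz": [-0.03,-0.02,0.093],"claw": 0},
    {"angular": [0,0,0],"xyz": [-0.03,-0.02,0.093],"claw": 0},
    {"angular": [0,0,0],"xyz": [-0.03,-0.02,0.093],"claw": 0},
    {"angular": [0,0,0],"xyz": [-0.03,-0.02,0.093],"claw": 0},
  ],
)

```text
t: 11.5
eef_pos: [0.504, 0.1961, 0.0705]
ee_rot: [2.919, -0.294, -0.035]
force: [-0.0, 0.6, -0.3]
width: 0.0006
gripper_force: 0.0
```

Emit:
servo_tool(
  targets=[
    {"angular": [0,0,0],"xyz": [-0.03,-0.02,0.093],"claw": 0},
    {"angular": [0,0,0],"xyz": [-0.03,-0.02,0.093],"claw": 0},
    {"angular": [0,0,0],"xyz": [-0.03,-0.02,0.093],"claw": 0},
    {"angular": [0,0,0],"xyz": [-0.03,-0.02,0.093],"claw": 0},
    {"angular": [0,0,0],"xyz": [0,0,0],"claw": 0},
  ],
)

```text
t: 12.0
eef_pos: [0.5041, 0.1961, 0.067]
ee_rot: [2.918, -0.294, -0.035]
force: [-2.9, -0.1, 6.3]
width: 0.0004
gripper_force: 3.0
```

Emit:
servo_tool(
  targets=[
    {"angular": [0,0,0],"xyz": [-0.045,-0.03,0.14],"claw": 0},
    {"angular": [0,0,0],"xyz": [-0.045,-0.03,0.14],"claw": 0},
    {"angular": [0,0,0],"xyz": [-0.045,-0.03,0.14],"claw": 0},
    {"angular": [0,0,0],"xyz": [-0.045,-0.03,0.14],"claw": 0},
    {"angular": [0,0,0],"xyz": [0,0,0],"claw": 0},
  ],
)

```text
t: 12.5
eef_pos: [0.5038, 0.1961, 0.0611]
ee_rot: [2.919, -0.294, -0.034]
force: [-7.0, 0.1, 11.7]
width: 0.0006
gripper_force: 5.4
```

Emit:
servo_tool(
  targets=[
    {"angular": [0,0,0],"xyz": [-0.045,-0.03,0.14],"claw": 0},
    {"angular": [0,0,0],"xyz": [-0.045,-0.03,0.14],"claw": 0},
    {"angular": [0,0,0],"xyz": [-0.045,-0.03,0.14],"claw": 0},
    {"angular": [0,0,0],"xyz": [-0.045,-0.03,0.14],"claw": 0},
    {"angular": [0,0,0],"xyz": [-0.045,-0.03,0.14],"claw": 0},
    {"angular": [0,0,0],"xyz": [-0.045,-0.03,0.14],"claw": 0},
    {"angular": [0,0,0],"xyz": [0,0,0],"claw": 0},
  ],
)

```text
t: 13.2
eef_pos: [0.5036, 0.1961, 0.0518]
ee_rot: [2.919, -0.294, -0.034]
force: [-5.1, 0.8, 9.4]
width: 0.0004
gripper_force: 4.0
```

Emit:
servo_tool(
  targets=[
    {"angular": [0,0,0],"xyz": [-0.045,-0.03,0.14],"claw": 0},
    {"angular": [0,0,0],"xyz": [-0.045,-0.03,0.14],"claw": 0},
    {"angular": [0,0,0],"xyz": [-0.045,-0.03,0.14],"claw": 0},
    {"angular": [0,0,0],"xyz": [-0.045,-0.03,0.14],"claw": 0},
    {"angular": [0,0,0],"xyz": [-0.045,-0.03,0.14],"claw": 0},
    {"angular": [0,0,0],"xyz": [-0.045,-0.03,0.14],"claw": 0},
    {"angular": [0,0,0],"xyz": [0,0,0],"claw": 0},
  ],
)

```text
t: 13.9
eef_pos: [0.5036, 0.1958, 0.0424]
ee_rot: [2.918, -0.293, -0.035]
force: [0.1, -0.5, 0.6]
width: 0.0004
gripper_force: 0.1
```

Emit:
servo_tool(
  targets=[
    {"angular": [0,0,0],"xyz": [-0.03,-0.02,0.093],"claw": 0},
    {"angular": [0,0,0],"xyz": [-0.03,-0.02,0.093],"claw": 0},
    {"angular": [0,0,0],"xyz": [0,0,0],"claw": 0},
  ],
)

```text
t: 14.2
eef_pos: [0.5039, 0.1958, 0.0411]
ee_rot: [2.918, -0.294, -0.035]
force: [-5.4, -0.8, 9.0]
width: 0.0004
gripper_force: 4.8
```

Emit:
servo_tool(
  targets=[
    {"angular": [0,0,0],"xyz": [-0.03,-0.02,0.093],"claw": 0},
    {"angular": [0,0,0],"xyz": [0,0,0],"claw": 0},
  ],
)

```text
t: 14.4
eef_pos: [0.504, 0.1958, 0.0407]
ee_rot: [2.919, -0.295, -0.035]
force: [-9.3, -1.1, 17.3]
width: 0.0005
gripper_force: 9.4
```

```bash
python3 - <<'E'
from h import *
s=monitor.get_state(); print(s["t"],s["eef_pos"],s["force"])
f=viewer.grab_frame("scene"); u,v=map(int,proj(f,[.6,.2,.2])); print(u,v)
b=cv2.resize(f["color"][v-75:v+75,u-100:u+100],(400,300))
f=viewer.grab_frame("top"); u,v=map(int,proj(f,[.6,.2,.2]))
c=cv2.resize(f["color"][v-75:v+75,u-100:u+100],(400,300))
cv2.imwrite("pics/open.png",np.hstack([b,c]))
E
```

```text
14.4 [0.50399591 0.19584722 0.04074304] [-9.29162651 -1.0545193  17.25812852]
336 173
```

View pics/open.png

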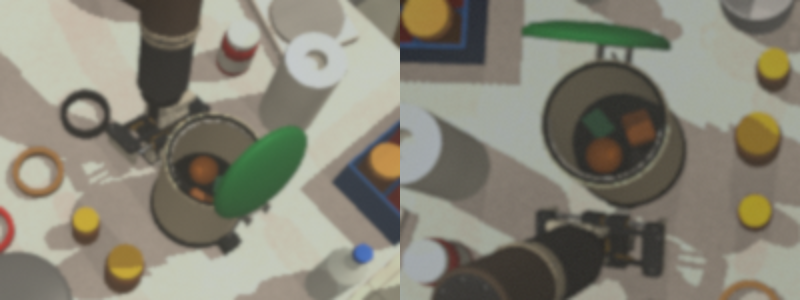

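The green lid stands fully open at the back: (260,170) in the left half, edge-on at (600,38) in the right half. The force rose to 17 N without further travel, so the pedal is on its stop. Holding for 3 s.

Emit:
servo_tool(
  targets=[
    {"angular": [0,0,0],"xyz": [0,0,0],"claw": 0},
    {"angular": [0,0,0],"xyz": [0,0,0],"claw": 0},
    {"angular": [0,0,0],"xyz": [0,0,0],"claw": 0},
    {"angular": [0,0,0],"xyz": [0,0,0],"claw": 0},
    {"angular": [0,0,0],"xyz": [0,0,0],"claw": 0},
    {"angular": [0,0,0],"xyz": [0,0,0],"claw": 0},
    {"angular": [0,0,0],"xyz": [0,0,0],"claw": 0},
    {"angular": [0,0,0],"xyz": [0,0,0],"claw": 0},
    {"angular": [0,0,0],"xyz": [0,0,0],"claw": 0},
    {"angular": [0,0,0],"xyz": [0,0,0],"claw": 0},
    {"angular": [0,0,0],"xyz": [0,0,0],"claw": 0},
    {"angular": [0,0,0],"xyz": [0,0,0],"claw": 0},
    {"angular": [0,0,0],"xyz": [0,0,0],"claw": 0},
    {"angular": [0,0,0],"xyz": [0,0,0],"claw": 0},
    {"angular": [0,0,0],"xyz": [0,0,0],"claw": 0},
  ],
)

```text
t: 16.0
eef_pos: [0.504, 0.1958, 0.0408]
ee_rot: [2.919, -0.295, -0.035]
force: [-9.0, -0.2, 17.4]
width: -0.0
gripper_force: 9.0
```

Emit:
servo_tool(
  targets=[
    {"angular": [0,0,0],"xyz": [0,0,0],"claw": 0},
    {"angular": [0,0,0],"xyz": [0,0,0],"claw": 0},
    {"angular": [0,0,0],"xyz": [0,0,0],"claw": 0},
    {"angular": [0,0,0],"xyz": [0,0,0],"claw": 0},
    {"angular": [0,0,0],"xyz": [0,0,0],"claw": 0},
    {"angular": [0,0,0],"xyz": [0,0,0],"claw": 0},
    {"angular": [0,0,0],"xyz": [0,0,0],"claw": 0},
    {"angular": [0,0,0],"xyz": [0,0,0],"claw": 0},
    {"angular": [0,0,0],"xyz": [0,0,0],"claw": 0},
    {"angular": [0,0,0],"xyz": [0,0,0],"claw": 0},
    {"angular": [0,0,0],"xyz": [0,0,0],"claw": 0},
    {"angular": [0,0,0],"xyz": [0,0,0],"claw": 0},
    {"angular": [0,0,0],"xyz": [0,0,0],"claw": 0},
    {"angular": [0,0,0],"xyz": [0,0,0],"claw": 0},
    {"angular": [0,0,0],"xyz": [0,0,0],"claw": 0},
  ],
)

```text
t: 17.5
eef_pos: [0.504, 0.1958, 0.0408]
ee_rot: [2.919, -0.295, -0.035]
force: [-8.6, -0.2, 17.5]
width: -0.0
gripper_force: 9.0
```

Emit:
servo_tool(
  targets=[
    {"angular": [0,0,0],"xyz": [0.03,0.02,-0.093],"claw": 0},
    {"angular": [0,0,0],"xyz": [0.03,0.02,-0.093],"claw": 0},
    {"angular": [0,0,0],"xyz": [0.03,0.02,-0.093],"claw": 0},
    {"angular": [0,0,0],"xyz": [0.03,0.02,-0.093],"claw": 0},
    {"angular": [0,0,0],"xyz": [0.03,0.02,-0.093],"claw": 0},
    {"angular": [0,0,0],"xyz": [0.03,0.02,-0.093],"claw": 0},
    {"angular": [0,0,0],"xyz": [0.03,0.02,-0.093],"claw": 0},
    {"angular": [0,0,0],"xyz": [0.03,0.02,-0.093],"claw": 0},
    {"angular": [0,0,0],"xyz": [0.03,0.02,-0.093],"claw": 0},
    {"angular": [0,0,0],"xyz": [0.03,0.02,-0.093],"claw": 0},
  ],
)

```text
t: 18.5
eef_pos: [0.5038, 0.1959, 0.0498]
ee_rot: [2.918, -0.294, -0.035]
force: [-1.9, -0.4, 5.2]
width: 0.0004
gripper_force: 2.8
```

Emit:
servo_tool(
  targets=[
    {"angular": [0,0,0],"xyz": [0.03,0.02,-0.093],"claw": 0},
    {"angular": [0,0,0],"xyz": [0.03,0.02,-0.093],"claw": 0},
    {"angular": [0,0,0],"xyz": [0.03,0.02,-0.093],"claw": 0},
    {"angular": [0,0,0],"xyz": [0.03,0.02,-0.093],"claw": 0},
    {"angular": [0,0,0],"xyz": [0.03,0.02,-0.093],"claw": 0},
    {"angular": [0,0,0],"xyz": [0.03,0.02,-0.093],"claw": 0},
    {"angular": [0,0,0],"xyz": [0.03,0.02,-0.093],"claw": 0},
    {"angular": [0,0,0],"xyz": [0.03,0.02,-0.093],"claw": 0},
    {"angular": [0,0,0],"xyz": [0.03,0.02,-0.093],"claw": 0},
    {"angular": [0,0,0],"xyz": [0.03,0.02,-0.093],"claw": 0},
    {"angular": [0,0,0],"xyz": [0.03,0.02,-0.093],"claw": 0},
    {"angular": [0,0,0],"xyz": [0.03,0.02,-0.093],"claw": 0},
  ],
)

```text
t: 19.7
eef_pos: [0.5047, 0.196, 0.0626]
ee_rot: [2.918, -0.295, -0.035]
force: [2.3, -3.3, 8.9]
width: 0.0007
gripper_force: 4.6
```

Emit:
servo_tool(
  targets=[
    {"angular": [0,0,0],"xyz": [0.015,0.01,-0.047],"claw": 0},
    {"angular": [0,0,0],"xyz": [0.015,0.01,-0.047],"claw": 0},
    {"angular": [0,0,0],"xyz": [0.015,0.01,-0.047],"claw": 0},
    {"angular": [0,0,0],"xyz": [0.015,0.01,-0.047],"claw": 0},
    {"angular": [0,0,0],"xyz": [0.015,0.01,-0.047],"claw": 0},
    {"angular": [0,0,0],"xyz": [0.015,0.01,-0.047],"claw": 0},
    {"angular": [0,0,0],"xyz": [0.015,0.01,-0.047],"claw": 0},
    {"angular": [0,0,0],"xyz": [0.015,0.01,-0.047],"claw": 0},
    {"angular": [0,0,0],"xyz": [0.015,0.01,-0.047],"claw": 0},
    {"angular": [0,0,0],"xyz": [0.015,0.01,-0.047],"claw": 0},
    {"angular": [0,0,0],"xyz": [0.015,0.01,-0.047],"claw": 0},
    {"angular": [0,0,0],"xyz": [0.015,0.01,-0.047],"claw": 0},
    {"angular": [0,0,0],"xyz": [0.015,0.01,-0.047],"claw": 0},
    {"angular": [0,0,0],"xyz": [0.015,0.01,-0.047],"claw": 0},
    {"angular": [0,0,0],"xyz": [0,0,0],"claw": 0},
  ],
)

```text
t: 21.2
eef_pos: [0.5036, 0.196, 0.0683]
ee_rot: [2.918, -0.293, -0.035]
force: [0.1, -0.3, -0.8]
width: 0.0003
gripper_force: 0.0
```

Contact faded out at the rest height, so the lid came down under control. Now I'll lift away, up and back along the tool.

Emit:
servo_tool(
  targets=[
    {"angular": [0,0,0],"xyz": [0,0,-0.3],"claw": 0},
    {"angular": [0,0,0],"xyz": [0,0,-1],"claw": 0},
    {"angular": [0,0,0],"xyz": [0,0,-1.5],"claw": 0},
    {"angular": [0,0,0],"xyz": [0,0,-2],"claw": 0},
    {"angular": [0,0,0],"xyz": [0,0,-2],"claw": 0},
    {"angular": [0,0,0],"xyz": [0,0,-2],"claw": 0},
    {"angular": [0,0,0],"xyz": [0,0,0],"claw": 0},
    {"angular": [0,0,0],"xyz": [0,0,0],"claw": 0},
    {"angular": [0,0,0],"xyz": [0,0,0],"claw": 0},
  ],
)

```text
t: 22.1
eef_pos: [0.4795, 0.2159, 0.1501]
ee_rot: [2.918, -0.293, -0.035]
force: [-0.1, 0.1, -0.1]
width: 0.0006
gripper_force: 0.0
```

```bash
python3 - <<'E'
from h import *
f=viewer.grab_frame("scene"); cv2.imwrite("pics/end.png",f["color"]); s=monitor.get_state(); print(s["t"],s["eef_pos"],s["q"],s["force"])
E
```

```text
22.15 [0.4795193  0.21578496 0.14995283] [ 1.01140286  0.16329722 -0.75641552  0.5291229  -0.77963216  0.08729006] [-0.16005831 -0.11756565 -0.56184154]
```

View pics/end.png

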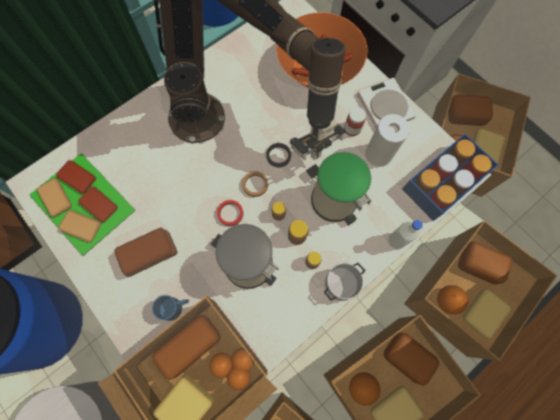

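The picture shows the green lid shut at (344,177), the grey lid shut at (244,250), the pedal free at (312,171), the hand clear, and everything else where it stood.

```bash
python3 -c "
from h import *
print(order.job_done())"
```

```text
the job is handed in; nothing more can be done
None
```

I opened the green bin fully by its pedal, held it for about 3 s, eased it shut and took the hand away; the last picture shows both lids shut and nothing else moved, and the job is handed in (no verdict was returned).

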